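# Load a jar into the nest and lock its two-stage gate lever

### The job

Push the jar that stands at the open mouth of the jar nest along the lane until it is fully home against the back stop. Then push the gate lever across, past its first click at half way, to its second stop, so that the gate is locked across the mouth behind the jar. Only push with the fingertips or the outside of the fingers: do not lift or tip the jar, and leave the other jars where they stand.

Things in the scene. Friction and masses are not known exactly. Their poses are not given: they have to be found in the camera images.
- nest: Fixed aluminium jar nest. Origin on the table under the centre of a fully home jar; x points along the lane from mouth to back stop, y to the left of the lane, z up. Lane 72 mm wide, no floor plate (the jar slides on the table). Rails 45 mm high, inner faces at y = -36 and +36 mm: right from x = -70 to 38 mm with a flared lead-in back to x = -97; left from x = -30 to 38 mm.
- back_stop (a point): Centre of the front face of the nest's back stop, which a fully home jar touches: x = 33.5, z = 27 mm in the nest's frame. The back stop is 92 mm wide, 55 mm high. Close behind it stand fixed crates: stacked yellow ones 355 mm high, front at world x = 0.557 m (y = -0.43 to -0.05), and a blue one 211 mm high, front at x = 0.59 m (y = -0.03 to 0.31). Come in on the robot's side of them.
- gate_base (a point): Centre of the top of the grey block, 18 mm high, to the left of the mouth, that carries the gate: in the nest's frame at (-60, 92, 18) mm, reaching from x = -89 to -31 and y = 46 to 138 mm. On its -x side a small spring plunger that makes the clicks: block 34 mm high at x = -112 to -97, y = 64 to 86 mm, with a knob out to x = -124 mm.
- gate (a joint): Slide of gate and lever along the nest's -y, m: 0 open, 0.030 first detent (half closed, not locked), 0.060 second stop (locked, end of travel). It moves with 1 to 2 N and stays where left; clicks that start at 0.016, 0.032 and 0.045 take 6 to 11 N to pass, each over about 6 mm. Its steel blade (nest x = -44 to -38, z = 22 to 60 mm) has its leading edge at y = 42 mm - joint; a jar that is not home blocks it.
- lever (a point): Centre of the top of the gate lever: a black upright paddle 26 mm wide (nest x), 10 mm thick (nest y), with a 14 mm thick roll along its top edge, z = 30 to 96 mm. In the nest's frame at x = -66, y = 68 - joint value, z = 96 mm. It stands on a steel carriage (top at z = 30 mm, bolt heads to 33) that reaches 67 mm from the lever to +y, 8 mm to -y.
- jar: The jar to load: filled glass jar with a gold cap, 66 mm across, 91 mm high, about 0.24 kg, straight-sided; origin at the centre of its underside. It stands on the table at the nest's mouth, 75 to 90 mm before home and within 10 mm of the lane's centre line.
- spare_jar: Bystander: an equal jar that stands outside the nest, to the right of its right rail (about x = -30, y = -115 mm in the nest's frame); origin at the centre of its underside.
- left_jar: Bystander: an equal jar farther to the left, at about world x = 0.53, y = 0.12 m; origin at the centre of its underside. Beyond it a fixed wire stand, 185 mm high, at x = 0.34 to 0.58, y = 0.20 to 0.33 m. On the far right of the table is a wall, at y = -0.478 m.
Mind the look-alikes: they are no part of the job. What is shaped like the jar but turquoise is not meant.

How it is judged:
By the outcome, as a careful person would: the job done as asked, in the order asked, and still so for the second after the job is handed in, with the robot touching nothing.
It also fails if it takes over 54 s, if anything falls off the work surface, if the arm or the gripper's body presses on something with over 40 N, if the wrist force passes 120 N, or if a joint passes its speed limit or range.

### The arm

A 6-joint arm with a two-finger parallel gripper is mounted at the origin on a cart in front of the work surface, level with it; the furniture and walls round the work are solid. World frame = base frame: x ahead of the robot, y to its left, z up, the work surface at z = 0. Lengths are in m, angles in rad, forces in N, time in s.
With the tool pointing down it reaches from about 0.35 to 1 m from the base axis. Payload 7.1 kg.
Tool frame: the origin (TCP) lies on the mounting face of the last link; the fingertips stand 173 mm ahead of it and the grasp point (between the pads) lies 155 mm ahead of it; z points along the fingers, y is the direction in which the jaws open and shut (so a half turn about z gives the same grasp; the last joint's range is limited). The gripper opens to 85 mm and grips with 20 to 120 N. Pads are 22 mm wide; open, the fingers measure 114 mm over their backs; the gripper's body (76 mm by 85 mm) begins 54 mm behind the grasp point. The pads swing forward as they close: fully open they stand 13 mm farther back than shut.
Start: joints at [1.228, 0.423, 1.63, -0, 1.089, -0.019], TCP at [0.199, 0.593, 0.405] pointing down, gripper open.
Joint ranges: [-3, 3], [-0.9, 2.11], [0.09, 2.58], [-1.31, 4.45], [0.11, 2.69], [-2.54, 2.54]. Speed limits (rad/s): [2.39, 2.39, 3.01, 3.14, 3.14, 3.14].

### API

Orientations are given as a unit quaternion [x, y, z, w].
In Python, from plant import manip gives the robot as it stands.
- The arm moves only by the tool move_arm, never from a script. Its argument "rows" is a list of rows, each an object of numbers: "dx", "dy", "dz": the shift along the tool's x, y, z in mm; "rx", "ry", "rz": the turn, a rotation vector about the tool's x, y, z in rad; "grip": the opening in per cent of the stroke, from 0 (shut) to 100 (fully open). In form: [{"dx": .., "dy": .., "dz": .., "rx": .., "ry": .., "rz": .., "grip": ..}, ...]. A call has 1 to 12 rows; each row is the pose to reach, as a shift and turn from the pose commanded when the call began, along the tool's axes at that moment; what a row does not reach only later rows make up. A row lasts 1/12 s, in which the tool goes at most 41.7 mm and 7.16 degrees, less where a joint would pass 70% of its speed; a pose out of reach is approached as far as the arm can. A call with a gripper value outside its range is refused whole. The fingers move at their own pace and stop on an object; the grip force is fixed at half the most. Time passes only in rows, so rows that repeat a pose let the fingers close. It gives the time, the measured TCP pose, the force and the opening at its end, in the units of the state.
- manip.state(): the state, without advancing time (a new reading comes with each control period).
- manip.capture(name): name is "side" or "top" or "wrist"; returns (picture, depth): 384x512x3 uint8, red, green, blue; 384x512 float32, m along the optical axis (not along the pixel's ray), 0 where there is no reading.
- manip.camera_params(name): a dict with "K" (3x3 intrinsics, pixels), "dist_coeffs" ([k1, k2, p1, p2, k3] as OpenCV has them; the pictures are not rectified), "T" (4x4, takes a point from camera to world coordinates); the wrist camera has in their place "tool_from_camera" (4x4, takes a point from camera to tool coordinates, whose origin is the TCP and whose axes are the flange's). Camera axes: x right, y down, z forward; pixel columns grow to the right and rows downward; lengths in m; the calibration is good to about 2 mm. A picture is of the moment at which its call begins: read the wrist's pose just before it. camera_params takes no time and is no camera call.
- manip.close_job(): hands the job in, once; it reports no verdict.
The state is a dict: "t": time; "joints": joint angles; "qvel": joint speeds; "joint_torque": joint torques, N m; "ee_pos": TCP position; "tool_rot": TCP orientation; "force": force on the tool from outside, world axes, zero at the start; "ft_torque": the same for the moment, N m; "width": finger opening in m.
Only numpy, scipy, OpenCV 4.12 (cv2) and the standard library are available. Lean on these libraries where they do the work, as an engineer would, in place of code of your own. Each camera call takes 0.05 s, during which the arm holds its last target. There are 200 camera calls.

## Working session

There is one attempt and no reset: what is moved stays moved. The work goes in short steps, Python scripts to look and compute and a tool call to move; the robot and the scene stay as the last step left them, time stands still between calls to the robot, and variables do not carry over. Pictures are saved under pics/ and viewed, about 8 in all and at most 12, crops included, and the job is handed in when it is done.

Besides the shell and the picture viewer there is one more tool, called as a command line: name --argument value ..., lists and objects as JSON in quotes. move_arm: Moves the arm, as the interface text tells. Its arguments: {"type":"object","properties":{"rows":{"type":"array"}},"required":["rows"]}

```bash
mkdir -p pics
cat > h.py <<'E'
import numpy as np, cv2
from plant import manip
from scipy.spatial.transform import Rotation as R
def snap(cam,name):
    s=manip.state(); p,d=manip.capture(cam)
    cv2.imwrite(f'pics/{name}.png',p[:,:,::-1]); np.savez(f'pics/{name}.npz',p=p,d=d,pos=s['ee_pos'],rot=s['tool_rot'])
    return p,d
def T(cam,name):
    c=manip.camera_params(cam)
    if 'T' in c: return np.array(c['T'])
    z=np.load(f'pics/{name}.npz'); M=np.eye(4); r=z['rot']
    M[:3,:3]=R.from_quat(r).as_matrix() if r.size==4 else r
    M[:3,3]=z['pos']; return M@np.array(c['tool_from_camera'])
def rays(cam,uv):
    c=manip.camera_params(cam)
    return cv2.undistortPoints(np.array(uv,float).reshape(-1,1,2),np.array(c['K']),np.array(c['dist_coeffs'])).reshape(-1,2)
def pts(cam,name,uv):
    d=np.load(f'pics/{name}.npz')['d']; uv=np.array(uv,float); n=rays(cam,uv)
    z=d[uv[:,1].astype(int),uv[:,0].astype(int)]
    P=np.c_[n*z[:,None],z,np.ones(len(z))]; return (T(cam,name)@P.T).T[:,:3]
def plane(cam,name,uv,h):
    M=T(cam,name); n=rays(cam,uv); D=np.c_[n,np.ones(len(n))]@M[:3,:3].T; o=M[:3,3]
    return o+D*((h-o[2])/D[:,2])[:,None]
def big(name,x0,y0,x1,y1,k,out):
    p=cv2.imread(f'pics/{name}.png')[y0:y1,x0:x1]; cv2.imwrite(f'pics/{out}.png',cv2.resize(p,None,fx=k,fy=k,interpolation=cv2.INTER_CUBIC))
E
python3 - <<'E'
from h import *
print(manip.state())
a,_=snap('top','t0'); b,_=snap('side','s0')
cv2.imwrite('pics/a.png',cv2.resize(a[:,:,::-1],(790,592)))
for c in('top','side'): print(manip.camera_params(c)['T'])
E
```

```text
{'t': 0.0, 'joints': array([ 1.22799561e+00,  4.23846971e-01,  1.63066041e+00, -1.37895024e-05,
        1.08859835e+00, -1.89600574e-02]), 'qvel': array([-8.23444081e-05, -8.39347581e-04, -9.02178762e-04, -2.52924100e-04,
       -3.45873940e-04,  1.17456417e-03]), 'joint_torque': array([-4.93847219e-04, -5.57370973e+01, -2.81744403e+01, -2.38020102e-04,
        7.46886595e-03,  1.02765600e-05]), 'ee_pos': array([0.19874506, 0.59227734, 0.40395328]), 'tool_rot': array([ 1.61210509e-01,  9.86919753e-01, -7.45297939e-04, -1.30092057e-04]), 'force': array([-0.29584228,  0.11967691,  0.09396198]), 'ft_torque': array([-0.04439977, -0.00629892, -0.0196602 ]), 'width': 0.08526015138084783}
[[-0.11836857 -0.96949826  0.21462063  0.30935041]
 [-0.9929632   0.11478636 -0.02912328 -0.12586816]
 [ 0.00359945 -0.21655767 -0.97626319  0.93046328]
 [ 0.          0.          0.          1.        ]]
[[-0.99045319 -0.0746286   0.11590105  0.39754904]
 [-0.13668232  0.42248963 -0.89600249  0.62959491]
 [ 0.01790042 -0.90329015 -0.42865661  0.46212795]
 [ 0.          0.          0.          1.        ]]
```

View pics/a.png

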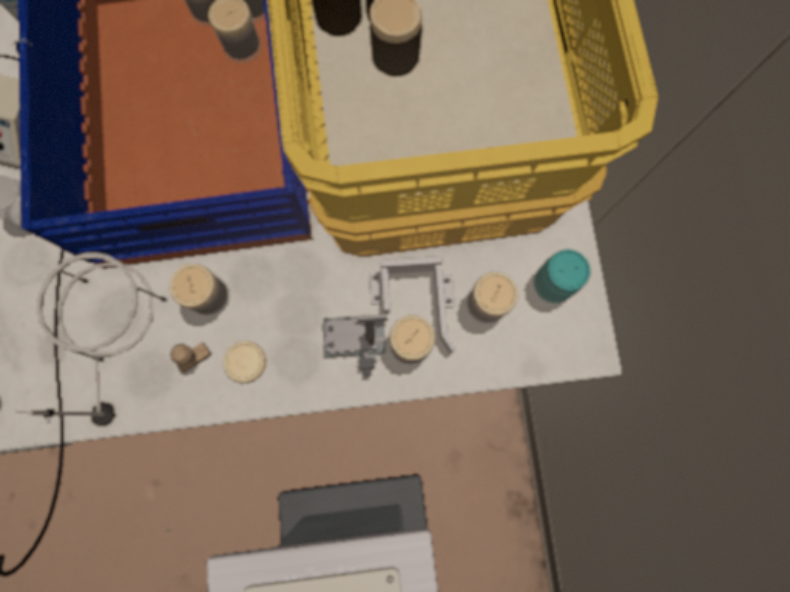

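View pics/s0.png

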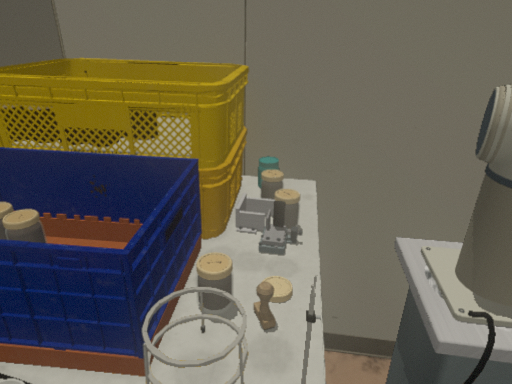

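The top view shows the nest at about (412,300) in the scaled picture. The jar's cap is at (412,338), the gate block and lever at (350–375,335), the spare jar at (495,297), and the turquoise look-alike at (562,275). I'll enlarge the nest next.

Run:
```python
from h import *
big('t0',200,155,345,255,5.5,'b')
# depth-based points
for n,uv in dict(jarcap=(267,219),spare=(320,192),stopL=(250,168),stopR=(284,168)).items(): print(n,pts('top','t0',[uv]).round(4))
```

```text
jarcap [[ 0.4146 -0.1652  0.0907]]
spare [[ 0.4591 -0.2858  0.0901]]
stopL [[ 0.5541 -0.1441 -0.0022]]
stopR [[ 0.5301 -0.2198  0.0546]]
```

View pics/b.png

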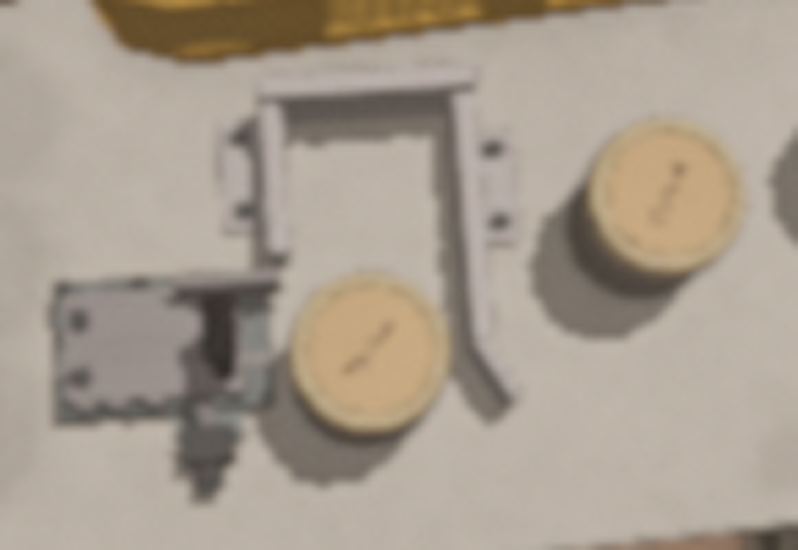

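The crop shows the stop's top front edge from about (262,100) to (475,90). The right rail's inner top edge runs from (452,95) to (472,345), the left rail's inner edge from (286,105) to (287,250), and the jar's cap is centred at (370,354).

Run:
```python
from h import *
f=lambda L:[(200+x/5.5-.4,155+y/5.5-.4) for x,y in L]
q=lambda L,h:plane('top','t0',f(L),h)[:,:2].round(4)
print('stop',q([(262,100),(475,90)],.055));print('R',q([(452,98),(472,345)],.045));print('L',q([(286,108),(287,250)],.045))
print('cap',q([(370,354)],.091),'spare',q([(666,196)],.091)); print('leverroll',q([(207,308),(222,375),(252,350),(205,350)],.096))
# all depth points around
vv,uu=np.mgrid[160:250,205:300]; uv=np.c_[uu.ravel(),vv.ravel()]
P=pts('top','t0',uv)
m=(P[:,2]>.07)&(P[:,2]<.12); 
j=m&(np.hypot(P[:,0]-.4146,P[:,1]+.1652)<.045); print('jar',P[j].mean(0),P[j].min(0),P[j].max(0))
l=m&~j; print('lever',l.sum(),P[l].mean(0),P[l].min(0),P[l].max(0)); print(P[l].round(3)[:40])
for h0,h1 in((.05,.058),(.04,.049)):
  k=(P[:,2]>h0)&(P[:,2]<h1);print(h0,k.sum(),P[k].min(0),P[k].max(0))
```

```text
stop [[ 0.5287 -0.1355]
 [ 0.5226 -0.2232]]
R [[ 0.5227 -0.2143]
 [ 0.4192 -0.2087]]
L [[ 0.5266 -0.1451]
 [ 0.467  -0.1386]]
cap [[ 0.4147 -0.1649]] spare [[ 0.4626 -0.2877]]
leverroll [[ 0.439  -0.1047]
 [ 0.4127 -0.1076]
 [ 0.4209 -0.12  ]
 [ 0.423  -0.1022]]
jar [ 0.41537949 -0.16385277  0.08885326] [ 0.38540297 -0.19517935  0.07000128] [ 0.44718005 -0.13303483  0.09453562]
lever 88 [ 0.43053289 -0.10737026  0.09299615] [ 0.41839933 -0.11452541  0.07243614] [ 0.44478366 -0.0999742   0.09844776]
[[ 0.445 -0.107  0.093]
 [ 0.445 -0.109  0.093]
 [ 0.444 -0.111  0.093]
 [ 0.443 -0.102  0.094]
 [ 0.443 -0.105  0.095]
 [ 0.443 -0.107  0.093]
 [ 0.442 -0.109  0.097]
 [ 0.442 -0.111  0.093]
 [ 0.442 -0.113  0.092]
 [ 0.442 -0.102  0.089]
 [ 0.441 -0.104  0.094]
 [ 0.44  -0.106  0.098]
 [ 0.44  -0.109  0.095]
 [ 0.44  -0.111  0.094]
 [ 0.44  -0.113  0.093]
 [ 0.439 -0.102  0.092]
 [ 0.438 -0.104  0.095]
 [ 0.438 -0.106  0.098]
 [ 0.438 -0.108  0.094]
 [ 0.438 -0.11   0.095]
 [ 0.438 -0.112  0.093]
 [ 0.438 -0.115  0.091]
 [ 0.437 -0.102  0.092]
 [ 0.436 -0.104  0.096]
 [ 0.436 -0.106  0.098]
 [ 0.436 -0.108  0.095]
 [ 0.436 -0.11   0.094]
 [ 0.436 -0.112  0.091]
 [ 0.436 -0.114  0.091]
 [ 0.435 -0.101  0.093]
 [ 0.434 -0.104  0.094]
 [ 0.434 -0.106  0.095]
 [ 0.434 -0.108  0.095]
 [ 0.433 -0.11   0.095]
 [ 0.434 -0.112  0.091]
 [ 0.433 -0.114  0.092]
 [ 0.433 -0.101  0.093]
 [ 0.432 -0.103  0.094]
 [ 0.432 -0.105  0.094]
 [ 0.431 -0.108  0.097]]
0.05 242 [ 0.38377164 -0.22408973  0.05004634] [ 0.56671112 -0.08151655  0.05786763]
0.04 423 [ 0.38405189 -0.22522294  0.04005276] [ 0.56876329 -0.0789168   0.04893178]
```

```bash
cat >> h.py <<'E'
O=np.array([.4923,-.1767]); YAW=np.deg2rad(-4)
X=np.array([np.cos(YAW),np.sin(YAW)]); Y=np.array([-X[1],X[0]])
def rel(targets):
    """targets: (nx,ny,ztip) mm in nest frame -> shift in current tool axes, and turn to face jaws along nest y"""
    s=manip.state(); Rm=R.from_quat(s['tool_rot']).as_matrix(); p=np.array(s['ee_pos'])
    for a,b,z in targets:
        w=np.r_[O+X*a/1e3+Y*b/1e3,z/1e3+.173]
        print((a,b,z),'world',w.round(3),'d',((w-p)@Rm*1e3).round(1))
    G=np.c_[np.r_[-X,0],np.r_[Y,0],[0,0,-1]]
    print('rot',R.from_matrix(Rm.T@G).as_rotvec().round(3))
    d=p[:2]-O; print('now nest',(d@X*1e3).round(1),(d@Y*1e3).round(1),'tip',((p[2]-.173)*1e3).round(1),'F',s['force'].round(1),'t',round(s['t'],2),'w',round(s['width'],4))
E
python3 -c "
from h import *
rel([(-130,300,200),(-145,7,200),(-145,7,40)])"
```

```text
(-130, 300, 200) world [0.384 0.132 0.373] d [-321.8 -377.9   31.5]
(-145, 7, 200) world [ 0.348 -0.16   0.373] d [-380.9 -665.2   32. ]
(-145, 7, 40) world [ 0.348 -0.16   0.213] d [-380.9 -665.   192. ]
rot [-0.001 -0.    -0.254]
now nest -346.5 746.6 tip 231.0 F [-0.1  0.2 -0.8] t 0.1 w 0.0852
```

move_arm --rows '[{"dx": -322,"dy": -378,"dz": 0,"rz": -0.254,"grip": 30},{"dx": -322,"dy": -378,"dz": 0,"rz": -0.254,"grip": 30},{"dx": -322,"dy": -378,"dz": 0,"rz": -0.254,"grip": 30},{"dx": -322,"dy": -378,"dz": 0,"rz": -0.254,"grip": 30},{"dx": -322,"dy": -378,"dz": 0,"rz": -0.254,"grip": 30},{"dx": -322,"dy": -378,"dz": 0,"rz": -0.254,"grip": 30},{"dx": -322,"dy": -378,"dz": 0,"rz": -0.254,"grip": 30},{"dx": -322,"dy": -378,"dz": 0,"rz": -0.254,"grip": 30},{"dx": -322,"dy": -378,"dz": 0,"rz": -0.254,"grip": 30},{"dx": -322,"dy": -378,"dz": 0,"rz": -0.254,"grip": 30},{"dx": -322,"dy": -378,"dz": 0,"rz": -0.254,"grip": 30},{"dx": -322,"dy": -378,"dz": 0,"rz": -0.254,"grip": 30}]'

```text
invalid input at $.rows[0]: expected keys dx, dy, dz, rx, ry, rz, grip
```

move_arm --rows '[{"dx": -381,"dy": -665,"dz": 20,"rz": -0.254,"grip": 30}]'

```text
invalid input at $.rows[0]: expected keys dx, dy, dz, rx, ry, rz, grip
```

All seven keys are required in every row, so I'll resend.

move_arm --rows '[{"dx": -322,"dy": -378,"dz": 0,"rx": 0,"ry": 0,"rz": -0.254,"grip": 30},{"dx": -322,"dy": -378,"dz": 0,"rx": 0,"ry": 0,"rz": -0.254,"grip": 30},{"dx": -322,"dy": -378,"dz": 0,"rx": 0,"ry": 0,"rz": -0.254,"grip": 30},{"dx": -322,"dy": -378,"dz": 0,"rx": 0,"ry": 0,"rz": -0.254,"grip": 30},{"dx": -322,"dy": -378,"dz": 0,"rx": 0,"ry": 0,"rz": -0.254,"grip": 30},{"dx": -322,"dy": -378,"dz": 0,"rx": 0,"ry": 0,"rz": -0.254,"grip": 30},{"dx": -322,"dy": -378,"dz": 0,"rx": 0,"ry": 0,"rz": -0.254,"grip": 30},{"dx": -322,"dy": -378,"dz": 0,"rx": 0,"ry": 0,"rz": -0.254,"grip": 30},{"dx": -322,"dy": -378,"dz": 0,"rx": 0,"ry": 0,"rz": -0.254,"grip": 30},{"dx": -322,"dy": -378,"dz": 0,"rx": 0,"ry": 0,"rz": -0.254,"grip": 30},{"dx": -322,"dy": -378,"dz": 0,"rx": 0,"ry": 0,"rz": -0.254,"grip": 30},{"dx": -322,"dy": -378,"dz": 0,"rx": 0,"ry": 0,"rz": -0.254,"grip": 30}]'

```text
t: 1.1
ee_pos: [0.3839, 0.1295, 0.4048]
tool_rot: [0.035, 0.999, -0.0, 0.0]
force: [0.3, 1.4, -0.5]
width: 0.026
```

```bash
python3 -c "
from h import *
rel([(-145,7,200),(-145,7,40)])"
```

```text
(-145, 7, 200) world [ 0.348 -0.16   0.373] d [  15.6 -290.9   31.8]
(-145, 7, 40) world [ 0.348 -0.16   0.213] d [  15.6 -290.9  191.8]
rot [-0.  0.  0.]
now nest -129.5 297.9 tip 231.8 F [ 0.3  1.4 -0.5] t 1.1 w 0.026
```

move_arm --rows '[{"dx": 16,"dy": -291,"dz": 32,"rx": 0,"ry": 0,"rz": 0,"grip": 30},{"dx": 16,"dy": -291,"dz": 32,"rx": 0,"ry": 0,"rz": 0,"grip": 30},{"dx": 16,"dy": -291,"dz": 32,"rx": 0,"ry": 0,"rz": 0,"grip": 30},{"dx": 16,"dy": -291,"dz": 32,"rx": 0,"ry": 0,"rz": 0,"grip": 30},{"dx": 16,"dy": -291,"dz": 32,"rx": 0,"ry": 0,"rz": 0,"grip": 30},{"dx": 16,"dy": -291,"dz": 32,"rx": 0,"ry": 0,"rz": 0,"grip": 30},{"dx": 16,"dy": -291,"dz": 32,"rx": 0,"ry": 0,"rz": 0,"grip": 30},{"dx": 16,"dy": -291,"dz": 32,"rx": 0,"ry": 0,"rz": 0,"grip": 30},{"dx": 16,"dy": -291,"dz": 32,"rx": 0,"ry": 0,"rz": 0,"grip": 30}]'

```text
t: 1.85
ee_pos: [0.3469, -0.1596, 0.3724]
tool_rot: [0.038, 0.999, 0.0, -0.0]
force: [-0.6, -0.1, -0.3]
width: 0.0257
```

Run:
```python
from h import *
p,d=snap('wrist','w1'); cv2.imwrite('pics/w1b.png',cv2.resize(p[:,:,::-1],(768,576)))
rel([(-145,7,40)])
```

```text
(-145, 7, 40) world [ 0.348 -0.16   0.213] d [ -1.3  -1.4 159.4]
rot [ 0.001 -0.001 -0.003]
now nest -146.1 8.4 tip 199.4 F [0.  0.6 0.2] t 1.9 w 0.0255
```

View pics/w1b.png

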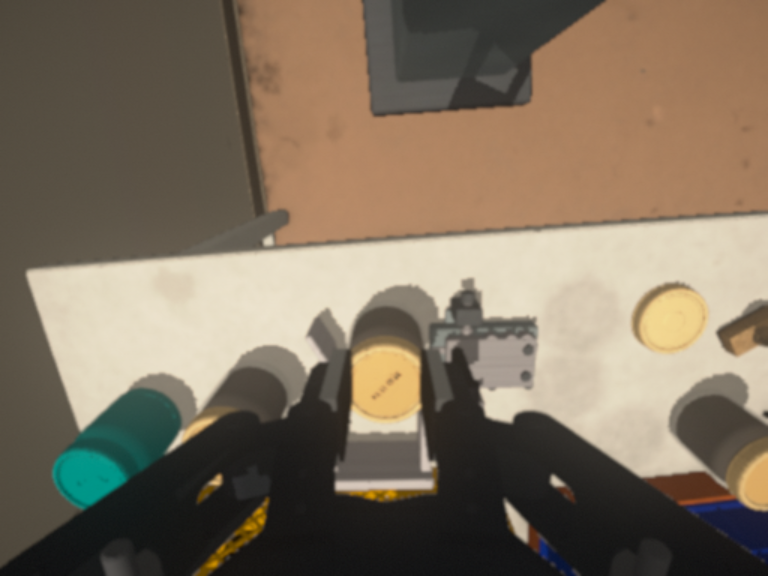

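The wrist view shows the jar's cap at (386,383), between the two fingers and in line with the lane. The gate block is to the right in this view at (490,355).

Run:
```python
from h import *
q=lambda L,h:[(((w[:2]-O)@X*1e3).round(1),((w[:2]-O)@Y*1e3).round(1)) for w in plane('wrist','w1',[(x/1.5-.2,y/1.5-.2) for x,y in L],h)]
print('cap',q([(387,383)],.091),'stop top corners front',q([(337,481),(436,481)],.055),'lever?',q([(468,300)],.096))
```

```text
cap [(np.float64(-78.1), np.float64(6.8))] stop top corners front [(np.float64(36.3), np.float64(-36.0)), (np.float64(36.8), np.float64(47.8))] lever? [(np.float64(-138.6), np.float64(57.3))]
```

move_arm --rows '[{"dx": -1,"dy": -1,"dz": 40,"rx": 0,"ry": 0,"rz": 0,"grip": 30},{"dx": -1,"dy": -1,"dz": 80,"rx": 0,"ry": 0,"rz": 0,"grip": 30},{"dx": -1,"dy": -1,"dz": 120,"rx": 0,"ry": 0,"rz": 0,"grip": 30},{"dx": -1,"dy": -1,"dz": 145,"rx": 0,"ry": 0,"rz": 0,"grip": 30},{"dx": -1,"dy": -1,"dz": 159,"rx": 0,"ry": 0,"rz": 0,"grip": 30},{"dx": -1,"dy": -1,"dz": 159,"rx": 0,"ry": 0,"rz": 0,"grip": 30}]'

```text
t: 2.4
ee_pos: [0.3479, -0.1564, 0.2114]
tool_rot: [0.033, 0.999, 0.001, -0.003]
force: [-0.8, -0.2, 0.6]
width: 0.0255
```

```bash
python3 -c "
from h import *
rel([(-120,6,40)])
snap('side','s1');big('s1',200,140,330,280,4,'s1b')
"
```

```text
(-120, 6, 40) world [ 0.373 -0.162  0.213] d [-25.4  -4.2  -1.7]
rot [ 0.002 -0.005  0.003]
now nest -145.4 10.2 tip 38.4 F [-0.8 -0.2  0.6] t 2.4 w 0.0255
```

View pics/s1b.png

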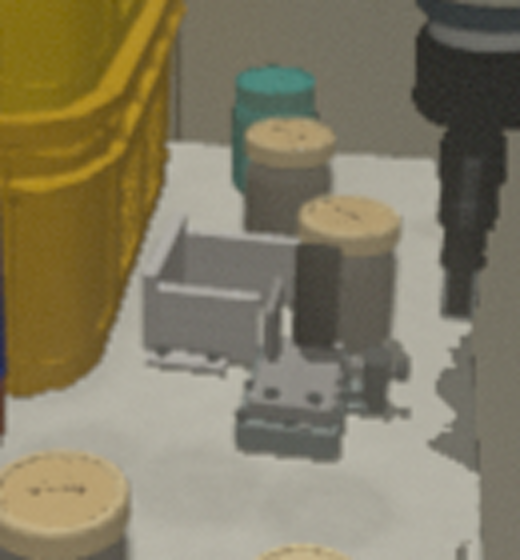

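The side view shows the fingers at (460,300) standing behind the jar, clear of the lever and the knob.

move_arm --rows '[{"dx": -10,"dy": 0,"dz": 0,"rx": 0,"ry": 0,"rz": 0,"grip": 30},{"dx": -18,"dy": 0,"dz": 0,"rx": 0,"ry": 0,"rz": 0,"grip": 30},{"dx": -20,"dy": 0,"dz": 0,"rx": 0,"ry": 0,"rz": 0,"grip": 30},{"dx": -20,"dy": 0,"dz": 0,"rx": 0,"ry": 0,"rz": 0,"grip": 30}]'

```text
t: 2.78
ee_pos: [0.3701, -0.1601, 0.2149]
tool_rot: [0.034, 0.999, -0.001, 0.002]
force: [-0.7, -0.4, 0.8]
width: 0.0256
```

```bash
python3 -c "
from h import *
rel([(-90,0,40)])"
```

```text
(-90, 0, 40) world [ 0.403 -0.17   0.213] d [-33.  -8.   2.]
rot [-0.001  0.004  0.001]
now nest -123.0 8.0 tip 41.9 F [-0.7 -0.4  0.8] t 2.78 w 0.0256
```

move_arm --rows '[{"dx": -5,"dy": -1,"dz": 0,"rx": 0,"ry": 0,"rz": 0,"grip": 30},{"dx": -10,"dy": -2,"dz": 0,"rx": 0,"ry": 0,"rz": 0,"grip": 30},{"dx": -15,"dy": -3,"dz": 0,"rx": 0,"ry": 0,"rz": 0,"grip": 30},{"dx": -20,"dy": -4.5,"dz": 0,"rx": 0,"ry": 0,"rz": 0,"grip": 30},{"dx": -25,"dy": -6,"dz": 0,"rx": 0,"ry": 0,"rz": 0,"grip": 30},{"dx": -30,"dy": -7,"dz": 0,"rx": 0,"ry": 0,"rz": 0,"grip": 30},{"dx": -35,"dy": -7,"dz": 0,"rx": 0,"ry": 0,"rz": 0,"grip": 30},{"dx": -35,"dy": -7,"dz": 0,"rx": 0,"ry": 0,"rz": 0,"grip": 30}]'

```text
t: 3.45
ee_pos: [0.404, -0.1697, 0.2138]
tool_rot: [0.035, 0.999, -0.0, 0.001]
force: [-1.1, 0.4, -0.0]
width: 0.0259
```

```bash
python3 -c "
from h import *
rel([(-42,0,40)])
snap('wrist','w2');snap('top','t2')
a=cv2.imread('pics/w2.png');b=cv2.imread('pics/t2.png')[150:270,190:350]
cv2.imwrite('pics/c.png',np.vstack([a[150:384],cv2.resize(b,(512,384))[:340]]))
"
```

```text
(-42, 0, 40) world [ 0.45  -0.174  0.213] d [-46.6  -0.8   0.8]
rot [-0.     0.001 -0.   ]
now nest -88.6 0.8 tip 40.8 F [-1.1  0.4 -0. ] t 3.45 w 0.0259
```

View pics/c.png

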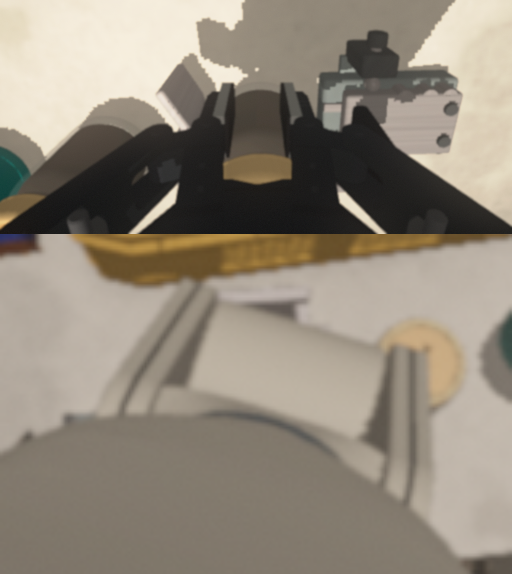

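The wrist picture (upper half) shows the jar seen through the gap between the fingers, with its near base edge at about (260,150+88). The arm hides the nest from the top camera.

Run:
```python
from h import *
for uv,h in (((258,236),0),((236,235),0),((285,235),0),((257,305),.091)):
  w=plane('wrist','w2',[uv],h)[0][:2]; print(uv,(w-O)@X*1e3,(w-O)@Y*1e3)
print(manip.camera_params('wrist')['tool_from_camera'])
```

```text
(258, 236) -74.28317373010691 0.744117817771986
(236, 235) -75.07036669276232 -15.12209770024241
(285, 235) -75.06456479438147 20.21866437806131
(257, 305) -88.66348947285924 0.02160809759882147
[[ 7.82448191e-05 -9.54478609e-01 -2.98279363e-01  7.50282316e-02]
 [ 9.99999881e-01 -6.90550519e-05  4.83293172e-04 -7.91809218e-04]
 [-4.81890691e-04 -2.98279366e-01  9.54478490e-01  3.14641386e-02]
 [ 0.00000000e+00  0.00000000e+00  0.00000000e+00  1.00000000e+00]]
```

The jar's centre is at about x = -44, y = 1, so it follows the fingers. I'll push on.

move_arm --rows '[{"dx": -5,"dy": -1,"dz": 0,"rx": 0,"ry": 0,"rz": 0,"grip": 30},{"dx": -10,"dy": -1,"dz": 0,"rx": 0,"ry": 0,"rz": 0,"grip": 30},{"dx": -15,"dy": -1,"dz": 0,"rx": 0,"ry": 0,"rz": 0,"grip": 30},{"dx": -20,"dy": -1,"dz": 0,"rx": 0,"ry": 0,"rz": 0,"grip": 30},{"dx": -25,"dy": -1,"dz": 0,"rx": 0,"ry": 0,"rz": 0,"grip": 30},{"dx": -30,"dy": -1,"dz": 0,"rx": 0,"ry": 0,"rz": 0,"grip": 30},{"dx": -34,"dy": -1,"dz": 0,"rx": 0,"ry": 0,"rz": 0,"grip": 30},{"dx": -36,"dy": -1,"dz": 0,"rx": 0,"ry": 0,"rz": 0,"grip": 30},{"dx": -36,"dy": -1,"dz": 0,"rx": 0,"ry": 0,"rz": 0,"grip": 30}]'

```text
t: 4.3
ee_pos: [0.4394, -0.1729, 0.2137]
tool_rot: [0.035, 0.999, -0.0, 0.0]
force: [-0.3, -0.1, -0.1]
width: 0.0259
```

move_arm --rows '[{"dx": -2,"dy": 0,"dz": 0,"rx": 0,"ry": 0,"rz": 0,"grip": 30},{"dx": -4,"dy": 0,"dz": 0,"rx": 0,"ry": 0,"rz": 0,"grip": 30},{"dx": -4,"dy": 0,"dz": 0,"rx": 0,"ry": 0,"rz": 0,"grip": 30},{"dx": -4,"dy": 0,"dz": 0,"rx": 0,"ry": 0,"rz": 0,"grip": 30}]'

```text
t: 4.63
ee_pos: [0.4428, -0.1731, 0.2137]
tool_rot: [0.035, 0.999, -0.0, 0.0]
force: [-1.4, -0.3, -0.8]
width: 0.0257
```

```bash
python3 -c "
from h import *
rel([(-42,0,40)])"
```

```text
(-42, 0, 40) world [ 0.45  -0.174  0.213] d [-7.6 -0.1  0.7]
rot [-0.  0. -0.]
now nest -49.6 0.1 tip 40.7 F [-1.4 -0.3 -0.8] t 4.63 w 0.0257
```

Next I'll creep forward until the force rises.

move_arm --rows '[{"dx": -2,"dy": 0,"dz": 0,"rx": 0,"ry": 0,"rz": 0,"grip": 30},{"dx": -4,"dy": 0,"dz": 0,"rx": 0,"ry": 0,"rz": 0,"grip": 30},{"dx": -4,"dy": 0,"dz": 0,"rx": 0,"ry": 0,"rz": 0,"grip": 30}]'

```text
t: 4.88
ee_pos: [0.4471, -0.1735, 0.2138]
tool_rot: [0.035, 0.999, -0.0, 0.0]
force: [-1.4, -0.2, 0.6]
width: 0.0255
```

move_arm --rows '[{"dx": -1,"dy": 0,"dz": 0,"rx": 0,"ry": 0,"rz": 0,"grip": 30},{"dx": -2,"dy": 0,"dz": 0,"rx": 0,"ry": 0,"rz": 0,"grip": 30},{"dx": -2,"dy": 0,"dz": 0,"rx": 0,"ry": 0,"rz": 0,"grip": 30}]'

```text
t: 5.13
ee_pos: [0.4489, -0.1736, 0.2137]
tool_rot: [0.035, 0.999, -0.0, 0.0]
force: [-2.0, 0.1, 0.2]
width: 0.0257
```

move_arm --rows '[{"dx": -1,"dy": 0,"dz": 0,"rx": 0,"ry": 0,"rz": 0,"grip": 30},{"dx": -2,"dy": 0,"dz": 0,"rx": 0,"ry": 0,"rz": 0,"grip": 30},{"dx": -2,"dy": 0,"dz": 0,"rx": 0,"ry": 0,"rz": 0,"grip": 30}]'

```text
t: 5.38
ee_pos: [0.4509, -0.1737, 0.2138]
tool_rot: [0.035, 0.999, -0.0, 0.0]
force: [-1.9, 0.3, 0.4]
width: 0.0256
```

move_arm --rows '[{"dx": -1,"dy": 0,"dz": 0,"rx": 0,"ry": 0,"rz": 0,"grip": 30},{"dx": -2,"dy": 0,"dz": 0,"rx": 0,"ry": 0,"rz": 0,"grip": 30},{"dx": -2,"dy": 0,"dz": 0,"rx": 0,"ry": 0,"rz": 0,"grip": 30}]'

```text
t: 5.63
ee_pos: [0.4529, -0.1739, 0.2138]
tool_rot: [0.035, 0.999, -0.0, 0.0]
force: [-2.6, 0.1, -0.3]
width: 0.0256
```

move_arm --rows '[{"dx": -1,"dy": 0,"dz": 0,"rx": 0,"ry": 0,"rz": 0,"grip": 30},{"dx": -2,"dy": 0,"dz": 0,"rx": 0,"ry": 0,"rz": 0,"grip": 30},{"dx": -2,"dy": 0,"dz": 0,"rx": 0,"ry": 0,"rz": 0,"grip": 30}]'

```text
t: 5.88
ee_pos: [0.4549, -0.174, 0.2138]
tool_rot: [0.035, 0.999, -0.0, 0.0]
force: [-2.1, 0.0, 1.9]
width: 0.0256
```

move_arm --rows '[{"dx": -1,"dy": 0,"dz": 0,"rx": 0,"ry": 0,"rz": 0,"grip": 30},{"dx": -2,"dy": 0,"dz": 0,"rx": 0,"ry": 0,"rz": 0,"grip": 30},{"dx": -2,"dy": 0,"dz": 0,"rx": 0,"ry": 0,"rz": 0,"grip": 30}]'

```text
t: 6.13
ee_pos: [0.456, -0.174, 0.2136]
tool_rot: [0.035, 0.999, 0.0, -0.001]
force: [-5.0, -0.5, 3.6]
width: 0.0257
```

Force is rising. One more small step should confirm contact with the stop.

move_arm --rows '[{"dx": -1,"dy": 0,"dz": 0,"rx": 0,"ry": 0,"rz": 0,"grip": 30},{"dx": -1,"dy": 0,"dz": 0,"rx": 0,"ry": 0,"rz": 0,"grip": 30},{"dx": -1,"dy": 0,"dz": 0,"rx": 0,"ry": 0,"rz": 0,"grip": 30}]'

```text
t: 6.38
ee_pos: [0.4563, -0.174, 0.2135]
tool_rot: [0.035, 0.999, 0.0, -0.002]
force: [-9.1, -1.3, 5.7]
width: 0.0255
```

Run:
```python
from h import *
rel([(-150,0,40)])
```

```text
(-150, 0, 40) world [ 0.343 -0.166  0.213] d [113.9  -0.2   0.9]
rot [ 0.001 -0.004  0.   ]
now nest -36.1 0.2 tip 40.5 F [-9.1 -1.3  5.7] t 6.38 w 0.0255
```

move_arm --rows '[{"dx": 20,"dy": 0,"dz": 0,"rx": 0,"ry": 0,"rz": 0,"grip": 30},{"dx": 55,"dy": 0,"dz": -10,"rx": 0,"ry": 0,"rz": 0,"grip": 0},{"dx": 85,"dy": 0,"dz": -45,"rx": 0,"ry": 0,"rz": 0,"grip": 0},{"dx": 100,"dy": 0,"dz": -85,"rx": 0,"ry": 0,"rz": 0,"grip": 0},{"dx": 110,"dy": 10,"dz": -125,"rx": 0,"ry": 0,"rz": 0,"grip": 0},{"dx": 110,"dy": 20,"dz": -160,"rx": 0,"ry": 0,"rz": 0,"grip": 0},{"dx": 110,"dy": 20,"dz": -160,"rx": 0,"ry": 0,"rz": 0,"grip": 0},{"dx": 110,"dy": 20,"dz": -160,"rx": 0,"ry": 0,"rz": 0,"grip": 0}]'

```text
t: 7.05
ee_pos: [0.3502, -0.1467, 0.3764]
tool_rot: [0.035, 0.999, -0.002, 0.004]
force: [0.7, -1.1, -0.8]
width: -0.0001
```

Run:
```python
from h import *
snap('wrist','w3'); rel([(-66,115,160),(-66,115,55)])
p=cv2.imread('pics/w3.png'); cv2.imwrite('pics/w3b.png',cv2.resize(p,(768,576)))
```

```text
(-66, 115, 160) world [ 0.434 -0.057  0.333] d [-78.2  95.   41.9]
(-66, 115, 55) world [ 0.434 -0.057  0.228] d [-77.8  95.1 146.9]
rot [-0.001  0.004  0.   ]
now nest -144.3 20.1 tip 201.7 F [ 0.6 -0.2 -0.2] t 7.1 w -0.0
```

View pics/w3b.png

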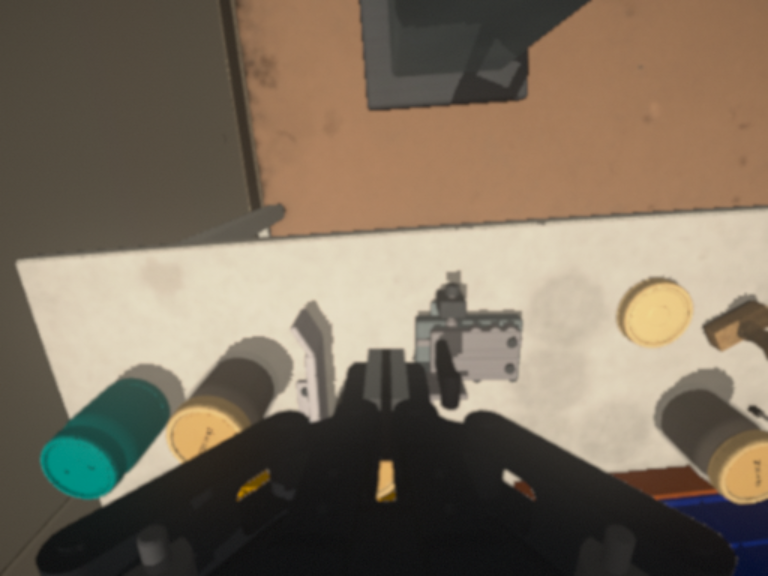

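The wrist view shows the lever paddle at (447,375). The jar is hidden behind the fingers. I'll check the jar from the top camera's depth, once the arm is at the lever's side.

move_arm --rows '[{"dx": -10,"dy": 40,"dz": 0,"rx": 0,"ry": 0,"rz": 0,"grip": 0},{"dx": -40,"dy": 70,"dz": 10,"rx": 0,"ry": 0,"rz": 0,"grip": 0},{"dx": -65,"dy": 95,"dz": 30,"rx": 0,"ry": 0,"rz": 0,"grip": 0},{"dx": -78,"dy": 105,"dz": 42,"rx": 0,"ry": 0,"rz": 0,"grip": 0},{"dx": -78,"dy": 105,"dz": 42,"rx": 0,"ry": 0,"rz": 0,"grip": 0},{"dx": -78,"dy": 105,"dz": 42,"rx": 0,"ry": 0,"rz": 0,"grip": 0}]'

```text
t: 7.6
ee_pos: [0.4344, -0.0468, 0.3293]
tool_rot: [0.034, 0.999, 0.0, -0.003]
force: [-0.2, -0.1, -0.7]
width: 0.0002
```

Run:
```python
from h import *
snap('wrist','w4');snap('top','t4');snap('side','s4'); rel([(-66,110,60)])
a=cv2.imread('pics/w4.png')[120:384];b=cv2.imread('pics/t4.png')[150:270,190:350];c=cv2.imread('pics/s4.png')[150:280,200:330]
r=lambda i,w,h:cv2.resize(i,(w,h),interpolation=cv2.INTER_CUBIC)
cv2.imwrite('pics/d.png',np.vstack([r(a,640,330),np.hstack([r(b,360,270),r(c,280,270)])]))
```

```text
(-66, 110, 60) world [ 0.434 -0.062  0.233] d [ -1.5 -14.5  98.2]
rot [-0.    -0.002 -0.001]
now nest -67.4 124.5 tip 158.2 F [ 0.4 -0.   0.5] t 7.75 w -0.0002
```

View pics/d.png

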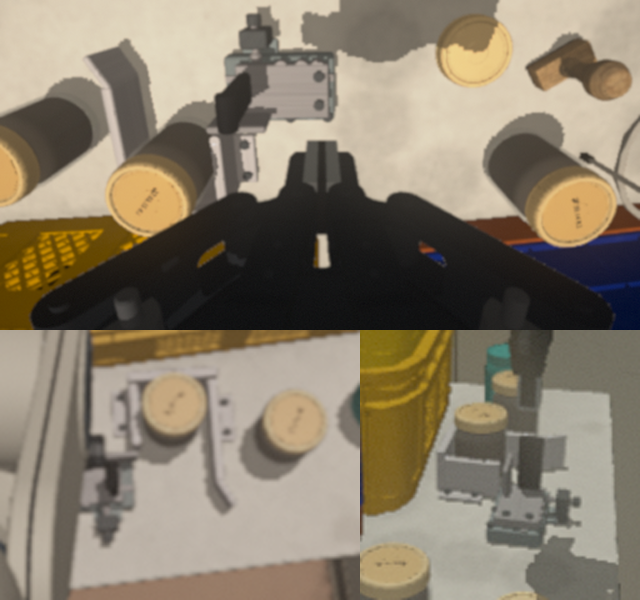

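The jar now sits against the back stop: in the top view its cap is at (174,403), touching the stop's edge. The lever is standing upright in the wrist view at (235,100). Next, the numbers for both.

Run:
```python
from h import *
N=lambda w:np.c_[(w[:,:2]-O)@X,(w[:,:2]-O)@Y,w[:,2]]*1e3
vv,uu=np.mgrid[155:215,240:300]; P=pts('top','t4',np.c_[uu.ravel(),vv.ravel()]); n=N(P)
m=(n[:,2]>82)&(n[:,2]<96); print('jar',m.sum(),n[m].min(0),n[m].max(0))
s=(n[:,2]>50)&(n[:,2]<60)&(n[:,0]>28); print('stop top',s.sum(),n[s].min(0),n[s].max(0))
vv,uu=np.mgrid[170:240,150:210]; P=pts('wrist','w4',np.c_[uu.ravel(),vv.ravel()]); n=N(P)
m=(n[:,2]>75)&(n[:,2]<105)&(n[:,0]<-40)&(n[:,1]>45); print('lever',m.sum(),n[m].min(0),n[m].max(0),np.median(n[m],0))
m&=n[:,2]>91;print(n[m].min(0),n[m].max(0))
```

```text
jar 686 [-65.7488856  -27.27782836  82.22145657] [64.49272127 62.63635104 95.89922171]
stop top 192 [ 34.57558417 -61.08730058  50.00505973] [73.37317488 58.78547684 59.90035728]
lever 658 [-77.41747789  57.21726627  75.28649158] [-50.86542003  71.11204703  97.12393985] [-66.57279021  65.79730324  93.48606907]
[-77.31751142  57.5882335   91.03376599] [-50.86542003  70.55154004  97.12393985]
```

move_arm --rows '[{"dx": -3,"dy": -5,"dz": 35,"rx": 0,"ry": 0,"rz": 0,"grip": 0},{"dx": -3,"dy": -10,"dz": 70,"rx": 0,"ry": 0,"rz": 0,"grip": 0},{"dx": -3,"dy": -14,"dz": 92,"rx": 0,"ry": 0,"rz": 0,"grip": 0},{"dx": -3,"dy": -20,"dz": 98,"rx": 0,"ry": 0,"rz": 0,"grip": 0},{"dx": -3,"dy": -26,"dz": 98,"rx": 0,"ry": 0,"rz": 0,"grip": 0},{"dx": -3,"dy": -30,"dz": 98,"rx": 0,"ry": 0,"rz": 0,"grip": 0},{"dx": -3,"dy": -30,"dz": 98,"rx": 0,"ry": 0,"rz": 0,"grip": 0}]'

```text
t: 8.33
ee_pos: [0.4359, -0.0785, 0.2351]
tool_rot: [0.036, 0.999, -0.0, 0.001]
force: [-0.2, 0.2, 0.2]
width: 0.0003
```

Run:
```python
from h import *
w=plane('top','t4',[(267.3-.3,183.3-.3)],.091)[0][:2]; print('jar',(w-O)@X*1e3,(w-O)@Y*1e3)
rel([(-65,30,60)])
```

```text
jar -0.3742534036008977 1.7710649674347643
(-65, 30, 60) world [ 0.43  -0.142  0.233] d [  1.8 -64.    2.2]
rot [-0.     0.003 -0.001]
now nest -63.1 94.0 tip 62.1 F [-0.2  0.2  0.2] t 8.33 w 0.0003
```

move_arm --rows '[{"dx": 1,"dy": -5,"dz": 0,"rx": 0,"ry": 0,"rz": 0,"grip": 0},{"dx": 1,"dy": -10,"dz": 0,"rx": 0,"ry": 0,"rz": 0,"grip": 0},{"dx": 1,"dy": -15,"dz": 0,"rx": 0,"ry": 0,"rz": 0,"grip": 0},{"dx": 1,"dy": -20,"dz": 0,"rx": 0,"ry": 0,"rz": 0,"grip": 0},{"dx": 1,"dy": -25,"dz": 0,"rx": 0,"ry": 0,"rz": 0,"grip": 0},{"dx": 1,"dy": -30,"dz": 0,"rx": 0,"ry": 0,"rz": 0,"grip": 0},{"dx": 1,"dy": -30,"dz": 0,"rx": 0,"ry": 0,"rz": 0,"grip": 0}]'

```text
t: 8.92
ee_pos: [0.4325, -0.1079, 0.2339]
tool_rot: [0.035, 0.999, -0.0, 0.0]
force: [-0.1, 0.5, 0.3]
width: -0.0004
```

move_arm --rows '[{"dx": 0,"dy": -5,"dz": 0,"rx": 0,"ry": 0,"rz": 0,"grip": 0},{"dx": 0,"dy": -10,"dz": 0,"rx": 0,"ry": 0,"rz": 0,"grip": 0},{"dx": 0,"dy": -15,"dz": 0,"rx": 0,"ry": 0,"rz": 0,"grip": 0},{"dx": 0,"dy": -20,"dz": 0,"rx": 0,"ry": 0,"rz": 0,"grip": 0},{"dx": 0,"dy": -24,"dz": 0,"rx": 0,"ry": 0,"rz": 0,"grip": 0},{"dx": 0,"dy": -24,"dz": 0,"rx": 0,"ry": 0,"rz": 0,"grip": 0}]'

```text
t: 9.42
ee_pos: [0.4306, -0.1319, 0.2337]
tool_rot: [0.035, 0.999, -0.0, 0.0]
force: [0.3, -0.9, -0.2]
width: 0.0
```

Run:
```python
from h import *
rel([(-65,26,60)])
```

```text
(-65, 26, 60) world [ 0.429 -0.146  0.233] d [  0.4 -14.4   0.7]
rot [-0.  0. -0.]
now nest -64.6 40.4 tip 60.7 F [ 0.3 -0.9 -0.2] t 9.42 w 0.0
```

move_arm --rows '[{"dx": 0,"dy": -3,"dz": 0,"rx": 0,"ry": 0,"rz": 0,"grip": 0},{"dx": 0,"dy": -6,"dz": 0,"rx": 0,"ry": 0,"rz": 0,"grip": 0},{"dx": 0,"dy": -9,"dz": 0,"rx": 0,"ry": 0,"rz": 0,"grip": 0},{"dx": 0,"dy": -9,"dz": 0,"rx": 0,"ry": 0,"rz": 0,"grip": 0}]'

```text
t: 9.75
ee_pos: [0.4299, -0.1407, 0.2337]
tool_rot: [0.035, 0.999, -0.0, -0.0]
force: [-0.5, -0.3, -0.6]
width: -0.0001
```

move_arm --rows '[{"dx": 0,"dy": -2,"dz": 0,"rx": 0,"ry": 0,"rz": 0,"grip": 0},{"dx": 0,"dy": -3,"dz": 0,"rx": 0,"ry": 0,"rz": 0,"grip": 0},{"dx": 0,"dy": -3,"dz": 0,"rx": 0,"ry": 0,"rz": 0,"grip": 0}]'

```text
t: 10.0
ee_pos: [0.4296, -0.1434, 0.2337]
tool_rot: [0.035, 0.999, -0.0, -0.0]
force: [-0.0, 0.8, 0.8]
width: -0.0002
```

move_arm --rows '[{"dx": 0,"dy": -2,"dz": 0,"rx": 0,"ry": 0,"rz": 0,"grip": 0},{"dx": 0,"dy": -2,"dz": 0,"rx": 0,"ry": 0,"rz": 0,"grip": 0},{"dx": 0,"dy": -2,"dz": 0,"rx": 0,"ry": 0,"rz": 0,"grip": 0}]'

```text
t: 10.25
ee_pos: [0.4295, -0.1451, 0.2337]
tool_rot: [0.035, 0.999, 0.0, -0.0]
force: [0.1, 2.0, 0.0]
width: 0.0006
```

move_arm --rows '[{"dx": 0,"dy": -2,"dz": 0,"rx": 0,"ry": 0,"rz": 0,"grip": 0},{"dx": 0,"dy": -2,"dz": 0,"rx": 0,"ry": 0,"rz": 0,"grip": 0},{"dx": 0,"dy": -2,"dz": 0,"rx": 0,"ry": 0,"rz": 0,"grip": 0}]'

```text
t: 10.5
ee_pos: [0.4294, -0.1459, 0.2336]
tool_rot: [0.035, 0.999, 0.001, -0.0]
force: [3.2, 15.8, 0.9]
width: -0.0005
```

move_arm --rows '[{"dx": 0,"dy": -2,"dz": 0,"rx": 0,"ry": 0,"rz": 0,"grip": 0},{"dx": 0,"dy": -2,"dz": 0,"rx": 0,"ry": 0,"rz": 0,"grip": 0},{"dx": 0,"dy": -2,"dz": 0,"rx": 0,"ry": 0,"rz": 0,"grip": 0}]'

```text
t: 10.75
ee_pos: [0.4293, -0.1466, 0.2337]
tool_rot: [0.036, 0.999, 0.002, -0.001]
force: [6.0, 30.5, 4.1]
width: -0.0002
```

move_arm --rows '[{"dx": 0,"dy": -2,"dz": 0,"rx": 0,"ry": 0,"rz": 0,"grip": 0},{"dx": 0,"dy": -2,"dz": 0,"rx": 0,"ry": 0,"rz": 0,"grip": 0},{"dx": 0,"dy": -2,"dz": 0,"rx": 0,"ry": 0,"rz": 0,"grip": 0}]'

```text
t: 11.0
ee_pos: [0.4292, -0.1473, 0.2337]
tool_rot: [0.036, 0.999, 0.003, -0.001]
force: [9.4, 44.3, 6.4]
width: -0.0004
```

The gate is on a hard stop, with force well above any click. I'll back off in +y, go up and clear, and look.

move_arm --rows '[{"dx": 0,"dy": 15,"dz": 0,"rx": 0,"ry": 0,"rz": 0,"grip": 0},{"dx": 0,"dy": 30,"dz": -10,"rx": 0,"ry": 0,"rz": 0,"grip": 0},{"dx": 0,"dy": 45,"dz": -40,"rx": 0,"ry": 0,"rz": 0,"grip": 0},{"dx": 0,"dy": 60,"dz": -80,"rx": 0,"ry": 0,"rz": 0,"grip": 0},{"dx": 0,"dy": 80,"dz": -115,"rx": 0,"ry": 0,"rz": 0,"grip": 0},{"dx": 0,"dy": 110,"dz": -135,"rx": 0,"ry": 0,"rz": 0,"grip": 0},{"dx": 0,"dy": 150,"dz": -140,"rx": 0,"ry": 0,"rz": 0,"grip": 0},{"dx": 0,"dy": 180,"dz": -140,"rx": 0,"ry": 0,"rz": 0,"grip": 0},{"dx": 0,"dy": 180,"dz": -140,"rx": 0,"ry": 0,"rz": 0,"grip": 0},{"dx": 0,"dy": 180,"dz": -140,"rx": 0,"ry": 0,"rz": 0,"grip": 0}]'

```text
t: 11.83
ee_pos: [0.4417, 0.0295, 0.374]
tool_rot: [0.033, 0.999, -0.0, 0.0]
force: [0.1, -0.5, -0.8]
width: -0.0
```

Run:
```python
from h import *
snap('wrist','w5');snap('top','t5'); rel([])
a=cv2.imread('pics/w5.png');b=cv2.imread('pics/t5.png')[155:255,200:345]
cv2.imwrite('pics/e.png',np.vstack([cv2.resize(b,(580,400),interpolation=cv2.INTER_CUBIC),cv2.resize(a[120:300],(580,200))]))
N=lambda w:np.c_[(w[:,:2]-O)@X,(w[:,:2]-O)@Y,w[:,2]]*1e3
vv,uu=np.mgrid[160:250,215:300]; n=N(pts('top','t5',np.c_[uu.ravel(),vv.ravel()]))
m=(n[:,2]>88)&(n[:,2]<100); l=m&(n[:,0]<-45)&(n[:,0]>-90)
print('lever',l.sum(),n[l].min(0),n[l].max(0),np.median(n[l],0)); j=m&(abs(n[:,0])<45)&(abs(n[:,1])<45); print('jar',n[j].min(0),n[j].max(0),n[j].mean(0))
```

```text
rot [-0.    -0.     0.001]
now nest -64.8 200.7 tip 200.5 F [ 0.8 -0.1  0.6] t 11.93 w -0.0002
lever 78 [-77.17560975   0.38458816  88.22924097] [-52.81617976  13.97286201  98.36940584] [-64.24181643   7.30197334  94.43813845]
jar [-26.9397419  -27.15319804  88.00815586] [31.16861664 32.17874202 94.03205854] [ 2.36782771  2.89042532 89.75326567]
```

View pics/e.png

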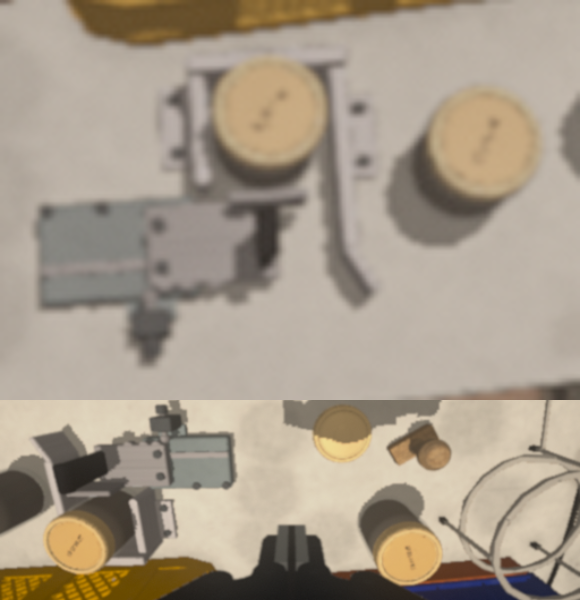

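The top view shows the jar home at (268,112), the blade across the mouth at (270,198), and the lever over at (268,240). The lever's centre measures y = 7 mm, against 8 expected when locked. The spare jar and left jar stand as before. Handing in.

```bash
python3 -c "
from h import *
print(manip.close_job())"
```

```text
the job is handed in; nothing more can be done
None
```

The jar is home against the back stop and the gate is locked behind it. I handed the job in at about 12 s of the 54 s allowed.

- **Jar:** I pushed it along the lane with two part-opened fingertips, centring it on the way, until it stopped against the back stop at about 9 N. One check put it within 0.4 mm of home before the gate moved. The last depth check gave about 2 mm past home, which is the error of my nest frame.
- **Gate:** I pushed the lever with the outside of the closed fingers, past the half-way click, onto a hard stop. The last small step there went up to about 45 N, far above the 6–11 N clicks. That was more than I needed to confirm the stop. In the last check the lever centre was at y = 7 mm (8 expected when locked), and the picture shows the blade across the mouth.
- **Surroundings:** The last picture shows the spare jar and left jar still standing in place. The arm was clear of everything at hand-in.

One disagreement: the two cameras put the nest 2–3 mm apart along the lane. I settled it by pushing until the force rose.

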